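# Clamp the sanding block with a ratchet wrench

### The arm

A 6-joint arm with a two-finger parallel gripper is mounted at the origin on a cart in front of the work surface, level with it; the furniture and walls round the work are solid. World frame = base frame: x ahead of the robot, y to its left, z up, the work surface at z = 0. Lengths are in mm, angles in rad, forces in N, time in s.
With the tool pointing down it reaches from about 325 to 775 mm from the base axis. Payload 5.5 kg.
Tool frame: the origin (TCP) lies midway between the tips of the shut fingers; the grasp point (between the pads) lies 19 mm behind it; y points along the fingers, z is the direction in which the jaws open and shut, and the axes are right-handed (so a half turn about y gives the same grasp; the last joint's range is limited). The gripper opens to 88 mm and grips with 3 to 60 N. Pads are 20 mm wide; open, the fingers measure 115 mm over their backs; the gripper's body (75 mm by 178 mm) begins 61 mm behind the grasp point.
Start: joints at [-1.211, 0.091, 1.231, -0, 1.82, -0.057], TCP at [242.903, -548.648, 222.631] pointing down, gripper open.
Joint ranges: [-2.87, 2.87], [-0.86, 2.18], [0.17, 2.46], [-1.51, 4.65], [0.06, 2.69], [-2.65, 2.65]. Speed limits (rad/s): [2.57, 2.57, 3.01, 3.14, 3.14, 3.14].

### API

Orientations are given as a unit quaternion [x, y, z, w].
In Python, from workcell import * gives the robot as it stands.
- The arm moves only by the tool jog_arm, never from a script. Its argument "increments" is text: rows parted by semicolons, each of 5 numbers parted by spaces: the closure, from 0 (fully open) to 1 (shut), then the shift along the tool's x, y, z in m, then the turn about the tool's y in rad. A call has 1 to 12 rows; each row shifts and turns the commanded pose from where the row before left it, along the tool's axes as they then stand; what a row does not reach is not made up. A row lasts 1/10 s, in which the tool goes at most 50 mm and 8.59 degrees, less where a joint would pass 70% of its speed; a pose out of reach is approached as far as the arm can. A call is refused whole if a number of a shift passes 0.05 or a number of a turn 0.15, either way. A call with a gripper value outside its range is refused whole. The fingers move at their own pace and stop on an object; "force" is the grip in N (left out, the last holds). Time passes only in rows, so rows that do not move let the fingers close. It gives the time, the measured TCP pose, the force and the opening at its end, in the units of the state.
- sense(): the state, without advancing time (a new reading comes with each control period).
- read_camera(name): name is "scene" or "side" or "wrist"; returns a dict with "color" (480x640x3 uint8, blue, green, red), "depth" (480x640 float32, mm along the optical axis (not along the pixel's ray), 0 where there is no reading), "fovy" (degrees; the focal length in pixels is half the picture's height over the tangent of half this angle, whatever the lens; pixels are square), "cx", "cy" (the principal point, pixels), "T" (4x4, takes a point from camera to world coordinates); the wrist camera has in their place "mount" (4x4, takes a point from camera to tool coordinates, whose origin is the TCP and whose axes are the tool frame's). Camera axes: x right, y up, looking along -z (the intrinsics and any distortion apply to the point x, -y, -z); pixel columns grow to the right and rows downward; lengths in mm; the calibration is good to about 2 mm. A picture is of the moment at which its call begins: read the wrist's pose just before it.
- close_job(): hands the job in, once; it reports no verdict.
The state is a dict: "time": time; "joint_positions": joint angles; "qvel": joint speeds; "joint_torque": joint torques, N m; "tool_pos": TCP position; "ee_rot": TCP orientation; "force": force on the tool from outside, world axes, zero at the start; "moment": the same for the moment, N m; "finger_gap": finger opening in mm.
Only numpy, scipy, OpenCV 4.12 (cv2) and the standard library are available. Lean on these libraries where they do the work, as an engineer would, in place of code of your own. Each camera call takes 0.05 s, during which the arm holds its last target. There are 200 camera calls.

### The job

Clamp the cork sanding block in the green hold-down fixture so that it can be resurfaced: swing the red clamp arm fully round over the block, set the ratchet wrench from the blue mat down over the toothed brass screw head, and swing its handle back and forth, tightening clockwise and letting it slip on each return stroke, until the arm's sprung pad presses firmly on the block, pushed in by nearly half its travel. Then lift the wrench off and lay it flat back on the blue mat; turn the screw only with the wrench, keep the block in its fence, and leave the things around undisturbed.

Things in the scene. Friction and masses are not known exactly. Their poses are not given: they have to be found in the camera images.
- fixture: Green steel hold-down fixture, fixed to the table (base plate 190 x 110 x 12 mm, from -60 to +130 mm along its x). Origin on the axis of the upright screw, at the underside of the base; z up; its +x axis points from the screw to the block. The column rises to 70 mm; a steel flange (40 mm wide) lies on it. An aluminium fence 9 mm high surrounds the block on its far side and at both ends.
- nut_seat (a point): Point on the screw axis, on top of the flange, 74 mm above the table: the wrench's underside rests here when seated. The brass screw head stands on it: 14 upright teeth, outer diameter 30 mm, full size up to 10 mm above this point, then tapering like a cone to a blunt tip 6 mm wide at 21 mm above it. The head is greased; it does not sink as it turns.
- spindle (a joint): Turn of the brass screw head in rad: 0 to 3.6 (hard stop), grows clockwise as seen from above (tightening); starts at 0 to 0.4; needs 0.15 N m, stays where it is left. It lowers the clamp arm 3.2 mm per rad. Over the block, the pad meets the block near 1.6 and is pressed in by 2.5 mm near 2.9.
- clamp_arm (a joint): Swing of the red clamp arm about the screw axis in rad: 0 = at its stop, square over the block (along fixture +x); positive = swung away, counterclockwise from above; up to 1.7; starts at 0.9 to 1.5; light friction (0.04 N m), stays where it is left.
- bar_end (a point): Point on top of the red arm, 70 mm from the screw axis (62 mm above the table until the screw lowers it). Here the arm is a flat bar 18 mm wide and 12 mm thick, ending 87 mm from the axis with a round boss 24 mm across at 75 mm. Below the arm hangs the sprung pad, 9 mm long. To swing the arm, pinch it here across its width from above, or push its side.
- pad (a joint): How far the spring pad under the arm's end is pushed up into the arm, in m: 0 = free, 0.006 = fully in (its yellow stem disappears into the arm). Preload 3 N, then 3 N per mm. Above 0.0025 it presses firmly.
- pad_foot (a point): Centre of the underside of the pad's black rubber foot (20 mm wide), 75 mm from the screw axis.
- sanding_block: Brown cork sanding block, 40 x 70 x 24 mm, 0.2 kg, origin at the centre of its underside. Lies loose inside the fence on the fixture's base, 75 mm from the screw axis, its top 36 mm above the table. Must stay there.
- wrench: Steel ratchet ring wrench, black handle grip between two orange bands, 0.25 kg. Origin: ring centre, at the underside; z up (lies and is used this way up); the handle runs along its -x axis. Ring: 55 mm outside, 35 mm opening, 14 mm thick. Grip: 18 mm wide, 1 to 19 mm above the underside, from 73 to 165 mm behind the ring centre. Fits the screw head at any angle.
- wrench_grip (a point): Middle of the wrench's handle grip, 95 mm behind the ring centre (wrench -x), 10 mm above the wrench's underside.
- wrench_mid (a point): Point on the wrench's underside 70 mm behind the ring centre, the middle of its length.
- pawl (a joint): How far the sprung pawl in the wrench's ring is pushed back, in m: about 0 when it stands between two teeth, over 0.0015 while it slips over a tooth. It drives the screw when the handle swings clockwise (from above) and slips when it swings back; each drive stroke first takes up to one tooth (0.45 rad) of slack. It gives way when the ring is set down on the head.
- tool_mat: Thin blue mat, 240 x 90 x 3 mm, fixed to the table, origin at the centre of its underside, long side along its x. The wrench starts on it with its middle near the mat's centre and must end so.
- tube_t9: Bystander: blue banded silver paint tube, 59 x 190 x 36 mm, origin under its centre.
- tube_t10: Bystander: small silver paint tube with a green band, 46 x 150 x 28 mm, origin under its centre.
- flat_brush: Bystander: short wooden flat brush, 209 mm long, origin under its centre.
- dipper_1: Bystander: small round tin, 50 mm wide, 21 mm high, origin under its centre.
- putty_rubber: Bystander: grey putty rubber, 26 x 42 x 12 mm, origin under its centre.

How it is judged (in metres and radians):
On the way, in this order (a step that is already met when the one before it is completed fails the run):
1. the clamp arm stands at its stop over the block (within 0.12 rad), the screw not yet turned (value of joint clamp_arm below 0.12 rad and value of joint spindle below 0.6 rad), for 0.2 s.
2. the wrench is seated on the screw head (horizontal distance between wrench and nut_seat below 0.006 m and z of wrench in the frame of fixture below 0.082 m and angle between wrench's own z axis and vertical below 0.15 rad), for 0.2 s.
3. a first stroke has turned the screw (all of step 2 and value of joint spindle above 0.85 rad), for 0.05 s.
4. on the return stroke the seated wrench slips: its pawl rides over a tooth (all of step 2 and value of joint pawl above 0.0015 m), for 0.02 s.
5. further strokes have pressed the pad in by more than 2 mm, the arm still over the block (value of joint pad above 0.002 m and value of joint clamp_arm below 0.12 rad), for 0.1 s.
At the end, for the whole second after the job is handed in: The clamp arm is at its stop over the block (within 0.12 rad), its pad pressed in by more than 2 mm and bearing on the block with more than 5 N; the wrench lies flat and at rest on the blue mat, its middle within 50 mm of the mat's centre (all of step 5 and contact force between pad and sanding_block above 5 N and horizontal distance between wrench_mid and tool_mat below 0.05 m and z of wrench in the frame of tool_mat below 0.008 m and angle between wrench's own z axis and vertical below 0.1 rad and linear speed of wrench below 0.02 m/s); the robot touches nothing.
It fails at once if the screw head is turned by the fingers instead of the wrench (contact force between the fingers and spindle above 3 N).
It fails at once if the sanding block is knocked out of its place (more than 15 mm) (distance of sanding_block from where it was at the start of the episode above 0.015 m).
It fails at once if a bystander is disturbed (moved more than 25 mm) (distance of any of tube_t9, tube_t10, flat_brush, dipper_1, putty_rubber from where it was at the start of the episode above 0.025 m).
It also fails if it takes over 72 s, if anything falls off the work surface, if the arm or the gripper's body presses on something with over 40 N, if the wrist force passes 120 N, or if a joint passes its speed limit or range.

## Working session

There is one attempt and no reset: what is moved stays moved. The work goes in short steps, Python scripts to look and compute and a tool call to move; the robot and the scene stay as the last step left them, time stands still between calls to the robot, and variables do not carry over. Pictures are saved under pics/ and viewed, about 8 in all and at most 12, crops included, and the job is handed in when it is done.

Besides the shell and the picture viewer there is one more tool, called after "Request:" as name(argument=value, ...) on one line, values as JSON. jog_arm: Moves the arm, as the interface text tells. Its arguments: {"type":"object","properties":{"increments":{"type":"string"},"force":{"type":"number"}},"required":["increments"]}

```bash
mkdir -p pics; ls
python3 - <<'E'
from workcell import *
import cv2,numpy as np,pickle
s=sense();print(s)
d={}
for n in("scene","side"):
    c=read_camera(n);d[n]=c;cv2.imwrite(f"pics/{n}0.png",c["color"]);print(n,c["fovy"],c["cx"],c["cy"],c["T"],[k for k in c])
pickle.dump(d,open("d0.pkl","wb"))
E
```

```text
pics
{'time': 0.0, 'joint_positions': array([-1.21069999e+00,  9.18240112e-02,  1.23185056e+00, -2.49927670e-05,
        1.81979873e+00, -5.66925690e-02]), 'qvel': array([-1.33339896e-03, -2.40519751e-05, -2.08626453e-04, -1.47252330e-04,
        1.01855496e-03,  1.03773949e-03]), 'joint_torque': array([-1.72292323e-03, -4.46442318e+01, -4.06453514e+01,  6.94160443e-02,
        2.90020084e-02, -1.52399139e-04]), 'tool_pos': array([ 242.78774357, -548.36556714,  221.54769465]), 'ee_rot': array([-0.14639963,  0.69246418, -0.69115223,  0.14618173]), 'force': array([-0.5383134 ,  1.01481929, -0.26392882]), 'moment': array([ 0.03545379,  0.00652305, -0.00133073]), 'finger_gap': 87.79892170373938}
scene 55.19274118842418 318.2492688713307 238.60400666141797 [[-9.10145696e-01  2.87745572e-01 -2.98055862e-01  2.05247459e+02]
 [-4.13845727e-01 -6.64716296e-01  6.21999968e-01  8.71546098e+02]
 [-1.91448520e-02  6.89459739e-01  7.24070952e-01  6.73663143e+02]
 [ 0.00000000e+00  0.00000000e+00  0.00000000e+00  1.00000000e+00]] ['color', 'depth', 'fovy', 'cx', 'cy', 'T']
side 45.884238226202775 316.81075902840047 237.80995743215806 [[-9.19512200e-01  1.80066229e-01 -3.49390137e-01  1.83726130e+02]
 [-3.92770908e-01 -3.86756372e-01  8.34356352e-01  1.03110113e+03]
 [ 1.51105405e-02  9.04431126e-01  4.26351979e-01  4.47697591e+02]
 [ 0.00000000e+00  0.00000000e+00  0.00000000e+00  1.00000000e+00]] ['color', 'depth', 'fovy', 'cx', 'cy', 'T']
```

View pics/scene0.png

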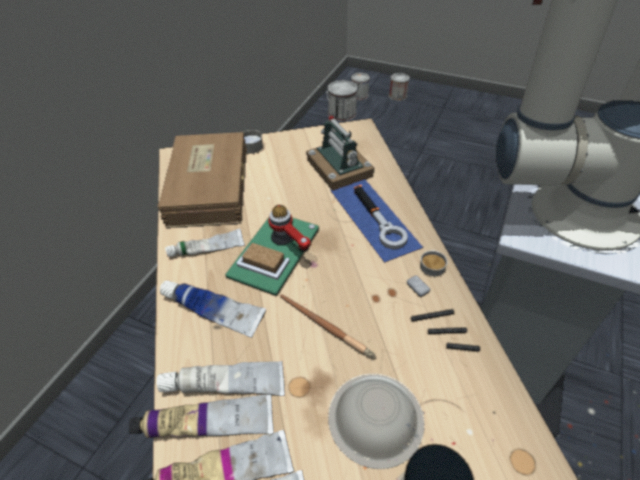

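View pics/side0.png

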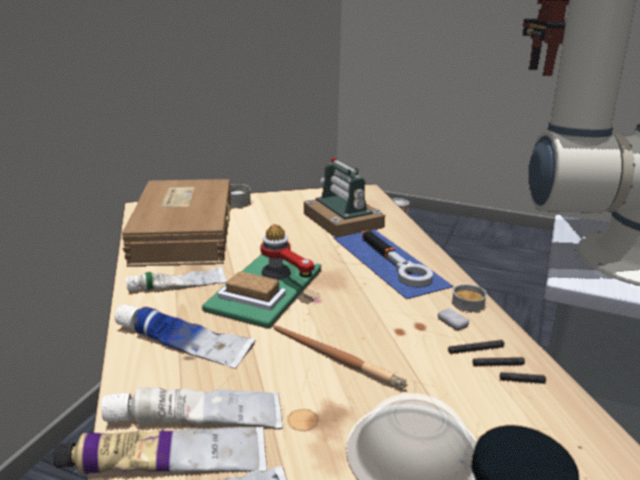

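The scene view shows the fixture (270,255), screw head (280,213), red arm end at (303,242), wrench grip (367,200), ring (393,235) and mat. The side view agrees. The etching press stands close to the handle end.

```bash
cat > h.py <<'E'
import numpy as np,cv2
def K(c): f=240/np.tan(np.radians(c["fovy"]/2)); return f
def ray(c,uv,T=None):
    T=c["T"] if T is None else T; uv=np.atleast_2d(uv).astype(float);f=K(c)
    d=np.c_[(uv[:,0]-c["cx"])/f,-(uv[:,1]-c["cy"])/f,-np.ones(len(uv))]
    return T[:3,3],d@T[:3,:3].T
def onz(c,uv,z,T=None):
    o,d=ray(c,uv,T); return o+d*((z-o[2])/d[:,2])[:,None]
def cloud(c,m,T=None):
    v,u=np.nonzero(m&(c["depth"]>0)); o,d=ray(c,np.c_[u,v],T); return o+d*c["depth"][v,u][:,None]
def hsv(c): return cv2.cvtColor(c["color"],cv2.COLOR_BGR2HSV)
def rng(c,lo,hi): return cv2.inRange(hsv(c),lo,hi)>0
def big(m,k=1):
    n,l,s,_=cv2.connectedComponentsWithStats(m.astype(np.uint8)); return l==1+np.argmax(s[1:,4])
def rect(P):
    (c,s,a)=cv2.minAreaRect(P[:,:2].astype(np.float32)); return np.round(c,1),np.round(s,1),round(a,1)
E
python3 - <<'E'
import pickle;from h import *
d=pickle.load(open("d0.pkl","rb"))
for n in d:
    c=d[n];roi=np.zeros((480,640),bool);roi[140:330,150:480]=1
    def plane(m,z):
        v,u=np.nonzero(m);return onz(c,np.c_[u,v],z)
    g=big(rng(c,(50,80,30),(90,255,200))&roi&(np.arange(640)<325));b=big(rng(c,(100,90,40),(125,255,255))&roi&(np.arange(640)>325))
    r=big((rng(c,(0,150,60),(6,255,255))|rng(c,(172,150,60),(180,255,255)))&roi)
    k=big(rng(c,(0,0,0),(180,255,45))&roi&(np.arange(640)>350)&(np.arange(480)[:,None]>180))
    P=cloud(c,g);P=P[P[:,2]<25];print(n,"plate",rect(P),np.median(P[:,2]),"plane",rect(plane(g,12)))
    P=cloud(c,b);print("mat",rect(P),np.median(P[:,2]),"plane",rect(plane(b,3)))
    P=cloud(c,r);print("red",P.min(0),P.max(0),rect(P))
    P=cloud(c,k);print("black",rect(P),P.mean(0),len(P))
    # everything on mat: z over 8
    x,y=np.meshgrid(np.arange(640),np.arange(480))
    P=cloud(c,roi);M=cloud(c,b);hull=cv2.convexHull(M[:,:2].astype(np.float32))
    ins=np.array([cv2.pointPolygonTest(hull,(float(p[0]),float(p[1])),False)>0 for p in P])
    W=P[ins&(P[:,2]>9)&(P[:,2]<35)];print("wrench",len(W),rect(W),W.mean(0),W[:,2].max())
    # head
    r2=P[(P[:,2]>76)&(P[:,2]<96)];G=cloud(c,g).mean(0)
    r2=r2[np.hypot(*(r2[:,:2]-G[:2]).T)<110];print("head",r2.mean(0),rect(r2),len(r2))
    br=big(rng(c,(8,60,40),(22,255,160))&roi&(x>225)&(x<290)&(y>235)&(y<300));P=cloud(c,br);print("cork",rect(P[P[:,2]>32]),np.median(P[:,2]))
E
```

```text
scene plate (array([545.4, 378.8]), array([155. , 106.5]), 90.0) 10.58462805068416 plane (array([544. , 380.9]), array([155.7, 106.7]), 89.9)
mat (array([401.6, 189.8]), array([ 86.1, 235.9]), 49.2) 1.7800535848916752 plane (array([401.7, 191.2]), array([ 84.2, 233.4]), 49.4)
red [468.96799997 326.09985588  50.53632525] [561.16034606 371.79709976  63.03726341] (array([513. , 345.8]), array([29.8, 94.8]), 72.1)
black (array([434.5, 159.1]), array([12.1, 71.6]), 47.3) [434.67639075 161.02865711  17.18919843] 166
wrench 957 (array([404.9, 183. ]), array([ 77.9, 220.7]), 50.0) [401.37023328 188.2287591   16.679917  ] 30.537689811427526
head [544.83833271 328.98265697  85.12390586] (array([546.1, 327.3]), array([28.7, 25.5]), 20.2) 159
cork (array([546. , 401.9]), array([38.9, 68.2]), 89.5) 33.9712718069743
side plate (array([546.9, 366. ]), array([106.6, 185.1]), 0.2) 12.588491245256591 plane (array([544.8, 368.9]), array([192.4, 110.2]), 89.8)
mat (array([403.1, 192.1]), array([ 88.1, 236.7]), 49.5) 4.24530916625406 plane (array([403.7, 190.6]), array([ 86.4, 235.1]), 49.6)
red [469.20409706 323.33396326  51.1959304 ] [565.6463517  374.47879261  64.43457823] (array([515.5, 345.6]), array([34.6, 98.2]), 72.1)
black (array([435.9, 162.7]), array([10.9, 78.1]), 47.8) [437.11039723 164.65353484  17.1981647 ] 198
wrench 1245 (array([411.9, 190.9]), array([ 54.8, 220.7]), 53.7) [395.49009089 199.9203539   17.46624909] 31.474730298596285
head [546.41784521 331.83072007  85.65067282] (array([547.5, 330.1]), array([29.4, 24.7]), 27.9) 249
cork (array([547.1, 403.6]), array([41.9, 67.7]), 88.8) 30.047890912142265
```

```bash
cat >> h.py <<'E'
def plan(s,x,y,z,psi,rows=None):
    """straight move to TCP x,y,z (mm) with jaw heading psi (rad); small rotation split evenly"""
    from scipy.spatial.transform import Rotation as R
    M=R.from_quat(s["ee_rot"]).as_matrix();p=np.array(s["tool_pos"]);p0=np.arctan2(M[1,2],M[0,2])
    t=-(psi-p0);t=(t+np.pi/2)%np.pi-np.pi/2 if rows!='full' else (t+np.pi)%(2*np.pi)-np.pi
    d=(np.array([x,y,z])-p)
    X=np.array([np.sin(p0),-np.cos(p0),0]);Z=np.array([np.cos(p0),np.sin(p0),0])
    print("psi now",round(p0,3),"tilt",np.round(M[2,1],4),"world d",np.round(d,1),"tool shift x,y,z mm",np.round([d@X,-d[2],d@Z],1),"turn",round(t,3))
E
python3 - <<'E'
import pickle;from h import *
from workcell import sense
d=pickle.load(open("d0.pkl","rb"))
P=np.vstack([cloud(c,np.ones((480,640),bool)) for c in d.values()])
P=P[(P[:,0]>250)&(P[:,0]<850)&(P[:,1]>-50)&(P[:,1]<560)&(P[:,2]<300)]
i=((P[:,0]-250)//40).astype(int);j=((P[:,1]+50)//40).astype(int)
H=np.full((15,16),-1.);
for a,b,z in zip(i,j,P[:,2]):H[a,b]=max(H[a,b],z)
print("cols y",[int(-30+40*k) for k in range(16)])
for a in range(15):print(270+40*a,H[a].astype(int))
s=sense();plan(s,440,300,120,0)
# clamp arm and ring details
for n,c in d.items():
    P=cloud(c,rng(c,(0,150,60),(6,255,255))|rng(c,(172,150,60),(180,255,255)))
    P=P[(P[:,2]>56)&(P[:,2]<66)&(abs(P[:,0]-520)<70)&(abs(P[:,1]-345)<50)]
    q=P[P[:,0]<505];print(n,"arm end mean",q.mean(0),"x min",q[:,0].min(),np.arctan2(*(q.mean(0)[:2]-[546,330])[::-1]))
E
```

```text
cols y [-30, 10, 50, 90, 130, 170, 210, 250, 290, 330, 370, 410, 450, 490, 530, 570]
270 [-1 -1 -1 -1 -1  2  3 22 22 15 14 11  3 14 43 49]
310 [-1 -1 -1  2  3  3 20 20  5  3  3  3  3 19  5 34]
350 [-1 -1  2  3  3  5 20 20  5  3  3  4  3 17  3  2]
390 [-1  2  4  3  6 23 24 19  5  4  3  3 12 16  3  3]
430 [ 3  4 28  5 23 24 18  6  4  3  3  3 13 14  3  3]
470 [  3   3  37 102  30  21   5   4   3  62  65   3  11   2   3   2]
510 [  3  30 115 119  81   6   3  12  16  75  63  38  23  10  10   2]
550 [ -1  38 120 116  33   4   3  11  74  97  63  38  22   9  10   3]
590 [ -1  66 119  38   3   3   3   1  14  73  38  38  23  20  20  10]
630 [ 3  3 33 33  3  2  3  3 42 63  9  6  2 25 38  2]
670 [ 3  4  3  3  3  3  4 65 66 66 10 17 14  2 33  2]
710 [ 3  3  3  4  3 65 66 66 66 66 65 28 29  3  2  0]
750 [ 2  3 35 65 66 66 66 67 66 66 66  3 24  3 -1 -1]
790 [-1  2 34 65 67 67 67 68 67 66 66 65  1 -1 -1 -1]
830 [-1 -1 -1 -1 66 67 67 66 66 65 65  0 -1 -1 -1 -1]
psi now -1.154 tilt -1.0 world d [ 197.2  848.4 -101.6] tool shift x,y,z mm [-523.8  101.6 -695.9] turn -1.154
scene arm end mean [488.0296434  358.99299635  59.80113706] x min 468.96799997313485 2.6778371600925657
side arm end mean [486.61952839 363.76856534  60.80000068] x min 469.204097057628 2.624519990478344
```

Request:
jog_arm(increments="0.5 -0.0498 0 -0.0021 -0.083;1 -0.0498 0 -0.0021 -0.083;1 -0.0498 0 -0.0021 -0.083;1 -0.0498 0 -0.0021 -0.083;1 -0.0498 0 -0.0021 -0.083;1 -0.0498 0 -0.0021 -0.083;1 -0.0498 0 -0.0021 -0.083;1 -0.0498 0 -0.0021 -0.083;1 -0.0498 0 -0.0021 -0.083;1 -0.0498 0 -0.0021 -0.083;1 -0.0498 0 -0.0021 -0.083", force=30)

```text
time: 1.2
tool_pos: [583.3, -140.5, 221.7]
ee_rot: [-0.437, 0.556, -0.555, 0.437]
force: [0.5, 0.1, -0.5]
finger_gap: 3.4
```

Request:
jog_arm(increments="1 -0.0498 0 -0.0021 -0.083;1 -0.0498 0 -0.0021 -0.083;1 -0.0498 0 -0.0021 -0.083;1 -0.0498 0 -0.0021 -0.083;1 -0.0498 0 -0.0021 -0.083;1 -0.0498 0 -0.0021 -0.083;1 -0.0498 0 -0.0021 -0.083;1 -0.0498 0 -0.0021 -0.083;1 -0.0498 0 -0.0021 -0.083;1 0 0 0 0;1 0 0 0 0")

```text
time: 2.3
tool_pos: [524.0, 292.8, 222.1]
ee_rot: [0.61, -0.358, 0.358, -0.609]
force: [0.3, -0.3, 0.3]
finger_gap: 0.4
```

Run:
```python
from workcell import *
from h import *
s=sense();plan(s,469,324,47,1.08);print(s["tool_pos"],s["joint_positions"],s["finger_gap"],s["time"])
c=read_camera("wrist");print(c["mount"]);import pickle;pickle.dump((s,c),open("w0.pkl","wb"));cv2.imwrite("pics/w0.png",c["color"])
```

```text
psi now 0.508 tilt -1.0 world d [ -55.    31.2 -175.1] tool shift x,y,z mm [-54.  175.1 -32.9] turn -0.572
[523.98239506 292.77462623 222.10074135] [ 4.53135510e-01  9.24425857e-02  1.23021522e+00 -4.87584535e-04
  1.81983143e+00 -5.48129454e-02] 0.42593857011644437 2.3
[[-1.13213125e-03 -9.64623952e-01 -2.63627292e-01 -7.24557003e+01]
 [-1.88553261e-04  2.63627662e-01 -9.64624497e-01 -1.62411636e+02]
 [ 9.99999341e-01 -1.04237375e-03 -4.80344107e-04 -3.82962957e-01]
 [ 0.00000000e+00  0.00000000e+00  0.00000000e+00  1.00000000e+00]]
```

View pics/w0.png

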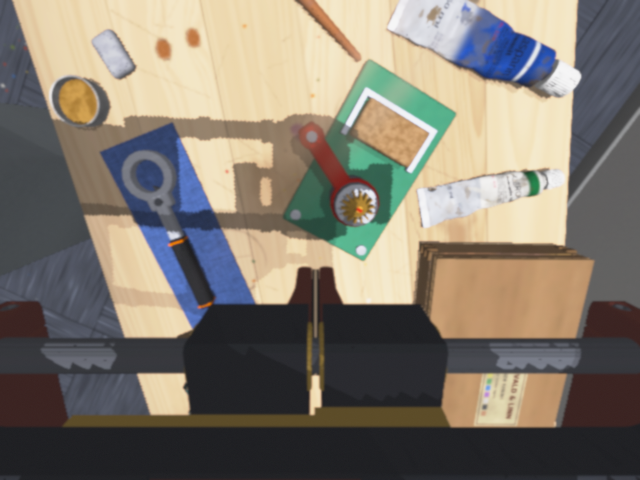

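The wrist view shows the screw head (359,204), clamp boss (311,137), wrench ring (149,178) and grip (190,270). I'll refine the measurements from this frame.

```bash
cat >> h.py <<'E'
def wT(s,c):
    from scipy.spatial.transform import Rotation as R
    T=np.eye(4);T[:3,:3]=R.from_quat(s["ee_rot"]).as_matrix();T[:3,3]=s["tool_pos"];return T@c["mount"]
E
python3 - <<'E'
import pickle;from h import *
s,c=pickle.load(open("w0.pkl","rb"));T=wT(s,c)
x,y=np.meshgrid(np.arange(640),np.arange(480));top=y<265
def pl(m,z):
    v,u=np.nonzero(m);return onz(c,np.c_[u,v],z,T)
g=rng(c,(50,80,30),(90,255,255))&top&(x>270)&(x<460)&(y>50);P=pl(g,12);print("plate",rect(P))
C=cloud(c,g,T);print("z",np.median(C[:,2]))
r=(rng(c,(0,150,40),(8,255,255))|rng(c,(172,150,40),(180,255,255)))&top&(x>280)&(x<400)
P=pl(r,62);print("arm",rect(P))
print("boss",onz(c,[[311,137]],62,T),"tip",onz(c,[[359,205]],95,T))
C=cloud(c,top&(abs(x-356)<40)&(abs(y-203)<40),T);q=C[(C[:,2]>71)&(C[:,2]<77)];print("flange",len(q),rect(q));q=C[C[:,2]>80];print("head",rect(q),q[:,2].max())
w=top&(x>105)&(x<190)&(y>135)&(y<225);hs=hsv(c);w&=(hs[...,1]<60)&(hs[...,2]>60)
w=big(w);cnt=max(cv2.findContours(w.astype(np.uint8),0,1)[0],key=len);
C=cloud(c,w,T);print("ring z",np.median(C[:,2]));ins=np.zeros((480,640),np.uint8);cv2.drawContours(ins,[cnt],-1,1,-1)
hole=big((ins>0)&~w);P=pl(hole,17);print("hole",rect(P),hole.sum(),np.nonzero(hole)[1].mean(),np.nonzero(hole)[0].mean())
k=big((hs[...,2]<50)&(x>165)&(x<215)&(y>235)&(y<308));P=pl(k,21);print("grip",rect(P))
b=rng(c,(100,90,40),(125,255,255))&(x<260)&(y<300);print("mat",rect(pl(big(b),3)))
o=rng(c,(5,150,120),(20,255,255))&(x>160)&(x<220)&(y>220)&(y<310);n,l,st,ce=cv2.connectedComponentsWithStats(o.astype(np.uint8));print([(e,onz(c,[e],20,T).round(1)) for e,t in zip(ce[1:],st[1:]) if t[4]>8])
E
```

```text
plate (array([548.6, 361. ]), array([106.3, 186.3]), 0.1)
z 12.388300630376165
arm (array([527.7, 344.8]), array([44.2, 75.7]), 47.5)
boss [[482.17531284 359.18480073  62.        ]] tip [[546.98494463 329.45478378  95.        ]]
flange 728 (array([549.2, 326.4]), array([38.5, 39.1]), 30.0)
head (array([549. , 326.2]), array([29.3, 28.6]), 62.6) 97.9908974096981
ring z 17.188415280359948
hole (array([347.4, 239.5]), array([29.3, 31.4]), 70.1) 656 148.96646341463415 174.8109756097561
grip (array([437.9, 164.7]), array([10.3, 76.5]), 47.7)
mat (array([398.3, 193.9]), array([ 87.6, 221.3]), 49.5)
[(array([176.32075472, 242.09433962]), array([[403.5, 185.4,  20. ]])), (array([205.40540541, 304.59459459]), array([[464.3, 130.2,  20. ]]))]
```

Request:
jog_arm(increments="1 0 0.02 0 -0.15;1 0 0.02 0 -0.15;1 0 0.02 0 -0.15;1 0 0.02 0 -0.15;1 -0.03 0.02 0 0;1 -0.0287 0.025 0.001 0;1 0 0.03 0 0;1 0 0.02 0 0;1 0 0 0 0")

```text
time: 3.25
tool_pos: [471.5, 316.4, 43.7]
ee_rot: [0.69, -0.165, 0.162, -0.686]
force: [-0.0, -1.0, -1.2]
finger_gap: 0.5
```

Run:
```python
from workcell import *
from h import *
s=sense();plan(s,472,320,47,1.13);print(s["tool_pos"])
c=read_camera("wrist");cv2.imwrite("pics/w1.png",c["color"])
```

```text
psi now 1.103 tilt -1.0 world d [0.5 3.6 3.3] tool shift x,y,z mm [-1.2 -3.3  3.4] turn -0.027
[471.48758743 316.42167644  43.72261453]
```

View pics/w1.png

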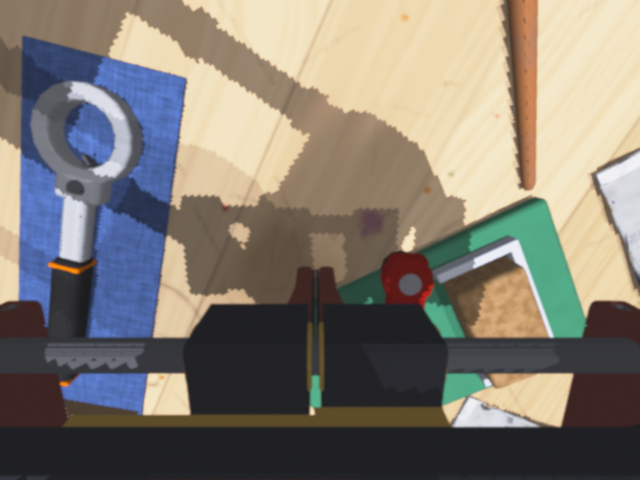

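Request:
jog_arm(increments="1 0 -0.0035 0.01 0;1 0 0 0.01 0;1 -0.0027 0 0.0098 0.15;1 -0.0027 0 0.0098 0.15;1 -0.0027 0 0.0098 0.15;1 -0.0027 0 0.0098 0.15;1 -0.0027 0 0.0098 0.15;1 -0.0027 0 0.0098 0.15;1 -0.0027 0 0.0098 0.15;1 0 0 0 0")

```text
time: 4.3
tool_pos: [524.0, 392.6, 52.3]
ee_rot: [-0.513, 0.486, -0.486, 0.514]
force: [-0.5, -1.1, 0.9]
finger_gap: 0.5
```

Run:
```python
from workcell import *
from h import *
import pickle
s=sense();plan(s,547-22,392,47,0);print(s["tool_pos"],s["force"])
d={n:read_camera(n) for n in("scene","side")}
for n,c in d.items():
    m=(rng(c,(0,150,60),(6,255,255))|rng(c,(172,150,60),(180,255,255)))
    P=cloud(c,m);P=P[(P[:,2]>52)&(P[:,2]<66)&(abs(P[:,0]-540)<80)&(abs(P[:,1]-360)<70)]
    q=P[P[:,1]>370];print(n,len(P),rect(P),"end",q.mean(0) if len(q) else P.mean(0))
cv2.imwrite("pics/s2.png",cv2.resize(d["scene"]["color"][180:320,200:360],None,fx=4,fy=4))
```

```text
psi now 0.055 tilt -1.0 world d [ 1.  -0.6 -5.3] tool shift x,y,z mm [0.6 5.3 0.9] turn 0.055
[524.03851882 392.58196706  52.28662649] [-0.53730633 -1.05373208  0.9450902 ]
scene 55 (array([532.7, 369.6]), array([89.7, 18.1]), 79.2) end [539.12472273 407.58911135  58.34958323]
side 174 (array([538. , 369.3]), array([92.3, 18.9]), 85.9) end [539.7146201  406.84983665  59.42522016]
```

Request:
jog_arm(increments="1 0 0.004 0.002 0.05;1 0 0 0.003 0;1 0 0 0.003 0;1 0 0 0 0")

```text
time: 4.8
tool_pos: [530.8, 391.5, 47.4]
ee_rot: [-0.502, 0.498, -0.498, 0.502]
force: [-0.4, -0.1, -0.0]
finger_gap: 0.6
```

Request:
jog_arm(increments="1 0 0 0.003 0;1 0 0 0.003 0;1 0 0 0 0")

```text
time: 5.1
tool_pos: [533.0, 391.9, 46.9]
ee_rot: [0.504, -0.5, 0.496, -0.5]
force: [-14.5, -1.2, 5.7]
finger_gap: 0.6
```

Request:
jog_arm(increments="1 0 0 -0.02 0;1 0 -0.03 -0.02 0;1 0 -0.04 0 0;0.5 0.03 -0.02 -0.03 -0.1375;0.5 0.03 0 -0.03 -0.1375;0.5 0 0 0 -0.1375;0.5 0 0 0 -0.1375;0.5 0 0 0 -0.1375;0.5 0 0 0 -0.1375;0.5 0 0 0 0")

```text
time: 6.1
tool_pos: [441.6, 327.0, 137.5]
ee_rot: [-0.659, 0.255, -0.255, 0.66]
force: [0.2, -1.2, 0.2]
finger_gap: 43.6
```

Run:
```python
from workcell import *
from h import *
s=sense();print(s["finger_gap"],s["tool_pos"]);plan(s,417.5,175.5,60,.826)
```

```text
43.61491599907951 [441.55014278 327.01164121 137.54379715]
psi now 0.833 tilt -1.0 world d [ -24.1 -151.5  -77.5] tool shift x,y,z mm [  84.2   77.5 -128.3] turn 0.007
```

Request:
jog_arm(increments="0.5 0.028 0.015 -0.043 0;0.5 0.028 0.02 -0.043 0;0.5 0.028 0.02 -0.042 0;0.5 0 0.022 0 0;0.5 0 0 0 0")

```text
time: 6.6
tool_pos: [417.5, 186.2, 61.9]
ee_rot: [0.66, -0.259, 0.256, -0.658]
force: [0.4, -0.3, 0.3]
finger_gap: 44.0
```

Run:
```python
from workcell import *
from h import *
s=sense();c=read_camera("wrist");T=wT(s,c);plan(s,417.5,175.5,5,.826)
x,y=np.meshgrid(np.arange(640),np.arange(480));hs=hsv(c)
w=big((hs[...,1]<60)&(hs[...,2]>70)&(y<255)&(x>180)&(x<460));C=cloud(c,w,T);print(rect(C),np.median(C[:,2]))
ins=np.zeros((480,640),np.uint8);cnt=max(cv2.findContours(w.astype(np.uint8),0,1)[0],key=len);cv2.drawContours(ins,[cnt],-1,1,-1)
h=big((ins>0)&~w);v,u=np.nonzero(h);print("hole",rect(onz(c,np.c_[u,v],10,T)),h.sum())
o=rng(c,(5,150,120),(20,255,255))&(y<300);v,u=np.nonzero(big(o));print("band",onz(c,np.c_[u,v],20,T).mean(0),u.mean(),v.mean())
cv2.imwrite("pics/w3.png",c["color"])
```

```text
psi now 0.826 tilt -1.0 world d [  0.  -10.7 -56.9] tool shift x,y,z mm [ 7.3 56.9 -7.8] turn -0.0
(array([366. , 242.4]), array([160.3, 156.3]), 47.2) 0.42709421901983546
hole (array([306.8, 272.6]), array([ 4.6, 19.4]), 39.1) 210
band [403.10497173 185.03449942  20.        ] 298.8636363636364 246.0
```

View pics/w3.png

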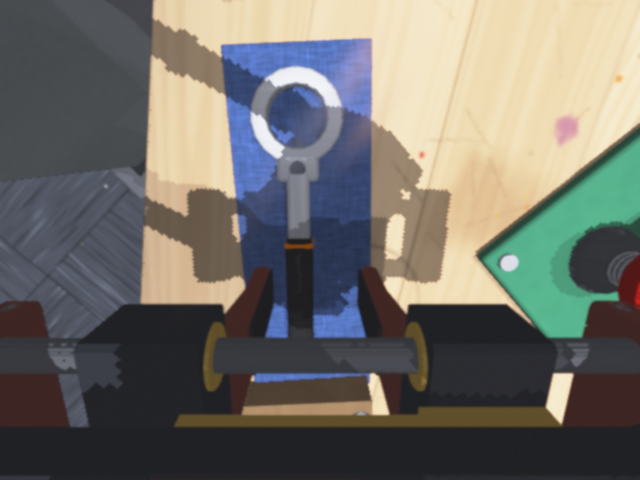

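The wrist view shows the fingers straddling the grip. The ring is at (297,114), the band at (299,246), and the handle runs nearly parallel to the tool x axis.

Run:
```python
from workcell import *
from h import *
s=sense();c=read_camera("wrist");T=wT(s,c)
r=onz(c,[[297,114]],17,T)[0][:2];b=onz(c,[[298.9,246]],20,T)[0][:2];d=b-r;L=np.hypot(*d);u=d/L
print(r,b,L,np.arctan2(u[1],u[0]));g=r+95*u;print(g);plan(s,*g,5,np.arctan2(u[1],u[0])+np.pi/2)
```

```text
[345.0818895  239.74441112] [404.39438235 185.69721003] 80.24382688793035 -0.7389838687659022
[415.30145702 175.75837877]
psi now 0.828 tilt -1.0 world d [ -3.  -11.5 -58.7] tool shift x,y,z mm [  5.6  58.7 -10.5] turn -0.004
```

Request:
jog_arm(increments="0.5 0.007 0.02 -0.0095 0;0.5 0 0.02 0 0;0.5 0 0.012 0 0;0.5 0 0.004 0 0;1 0 0 0 0;1 0 0 0 0;1 0 0 0 0;1 0 0 0 0", force=45)

```text
time: 7.5
tool_pos: [418.2, 176.2, 9.5]
ee_rot: [-0.659, 0.255, -0.256, 0.66]
force: [-0.1, -0.1, 1.7]
finger_gap: 17.9
```

Request:
jog_arm(increments="1 0 -0.01 0 0;1 0 -0.02 0 0;1 0 -0.03 0 0;1 0 -0.03 0 0;1 0 -0.025 0 0;1 0 0 0 0;1 0 0 0 0", force=60)

```text
time: 8.2
tool_pos: [417.7, 176.1, 123.3]
ee_rot: [-0.659, 0.256, -0.256, 0.659]
force: [-0.5, -0.2, -4.3]
finger_gap: 17.1
```

Run:
```python
from workcell import *
from h import *
from scipy.spatial.transform import Rotation as R
s=sense();c=read_camera("wrist");T=wT(s,c);print(s["tool_pos"],s["force"],s["moment"])
x,y=np.meshgrid(np.arange(640),np.arange(480));hs=hsv(c)
C=cloud(c,(y<275)&(x>200)&(x<400),c["mount"])  # tool coords
v,u=np.nonzero((y<275)&(x>200)&(x<400)&(c["depth"]>0))
k=(C[:,1]<25)&(C[:,1]>-40)&(C[:,0]<-10)
W=C[k];print(len(W),W.min(0),W.max(0))
r=W[W[:,0]<-70];print("ring",rect(r[:,[0,2]]),"y",np.median(r[:,1]));h=W[W[:,0]>-60]
A=np.c_[r[:,0],r[:,2],np.ones(len(r))];print("plane y=ax+bz+c",np.linalg.lstsq(A,r[:,1],rcond=None)[0]);print("handle z",np.median(h[:,2]))
cv2.imwrite("pics/w4.png",c["color"])
```

```text
[417.70559661 176.0837473  123.2691537 ] [-0.51817678 -0.21988193 -4.31298784] [-0.04104336 -0.26628342 -0.00194639]
13311 [-122.7856192   -13.72485432  -29.39993514] [-10.06091898   5.28299869  25.04993055]
ring (array([-96.5,  -2.2]), array([52.6, 54.5]), 0.0) y -7.048877219827887
plane y=ax+bz+c [-1.77896771e-02  6.75222775e-04 -8.24239884e+00]
handle z -0.6370437603881103
```

View pics/w4.png

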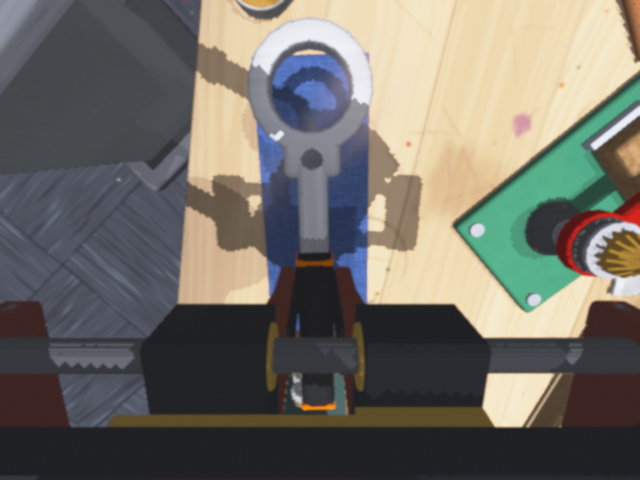

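The wrench is held level. The ring shows at (311,78) in the picture with the screw head at right (625,250). Next I carry it over the screw.

Request:
jog_arm(increments="1 0.009 0 0.02 0;1 0.018 0 0.04 0;1 0.018 0 0.04 0;1 0.018 0 0.04 0;1 0.018 0 0.04 0;1 0.008 0 0.021 0;1 0 0 0 0;1 0 0 0 0;1 0 0 0 0")

```text
time: 9.15
tool_pos: [617.8, 264.1, 122.4]
ee_rot: [0.66, -0.256, 0.255, -0.659]
force: [-0.2, -0.0, -3.4]
finger_gap: 17.7
```

```bash
cat > m.py <<'E'
from workcell import *
from h import *
import sys
def meas():
    s=sense();c=read_camera("wrist");T=wT(s,c);print(s["tool_pos"],s["force"])
    plan(s,0,0,0,0)
    x,y=np.meshgrid(np.arange(640),np.arange(480))
    m=(y<265)&(x>150)&(x<480);C=cloud(c,m,c["mount"])
    # world z of points and tool coords
    Wz=cloud(c,m,T)[:,2];d=Wz-s["tool_pos"][2]
    r=C[(C[:,0]<-68)&(C[:,0]>-130)&(abs(C[:,2])<32)&(abs(C[:,1]+7)<4)];print("ring",rect(r[:,[0,2]]))
    q=C[(C[:,0]<-60)&(C[:,0]>-135)&(abs(C[:,2])<35)&(Wz>78)&(C[:,1]>11)]
    if len(q)>10: print("head",rect(q[:,[0,2]]),len(q),"top",Wz[(C[:,1]>11)&(C[:,0]<-60)].max())
    return s,c
if __name__=="__main__":
    s,c=meas();cv2.imwrite("pics/"+sys.argv[1],c["color"])
E
python3 m.py w5.png
```

```text
[617.79854252 264.0672315  122.3625668 ] [-0.20307045 -0.03163955 -3.36420084]
psi now 0.831 tilt -1.0 world d [-617.8 -264.1 -122.4] tool shift x,y,z mm [-278.3  122.4 -611.5] turn 0.831
ring (array([-95.6,  -1.1]), array([55.1, 54.7]), 0.1)
head (array([-93.9,  -0.3]), array([29.4, 26.8]), 89.9) 1444 top 97.79993500224876
```

View pics/w5.png

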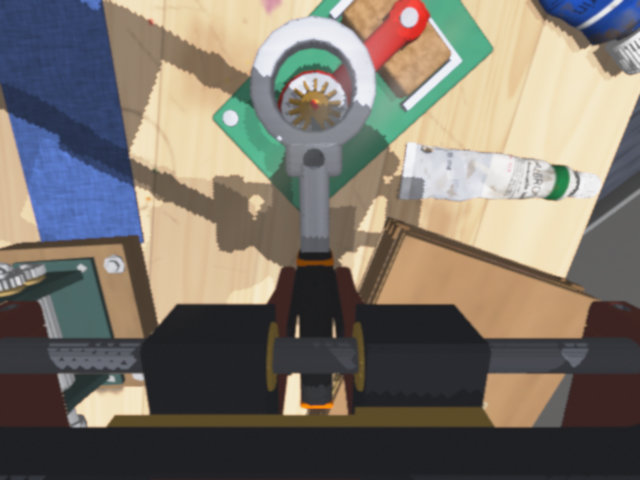

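The arm is at its stop over the block, and the head is visible through the ring (tip near (315,104)). I shift slightly and lower.

Run:
```python
from m import *
s,c=meas();M=c["mount"]
x,y=np.meshgrid(np.arange(640),np.arange(480))
b=rng(c,(12,100,60),(32,255,255))&(abs(x-315)<40)&(abs(y-100)<40);b=big(b);v,u=np.nonzero(b)
print("brass px",u.mean(),v.mean(),u.min(),u.max(),v.min(),v.max())
o,d=ray(c,[[315,104],[u.mean(),v.mean()]],M)
h=s["tool_pos"][2]
for yy,dd in zip((h-95,h-88),d): print("head tool xz",(o+dd*((yy-o[1])/dd[1]))[[0,2]])
```

```text
[617.95250147 264.14115078 123.12058397] [-0.26303826  0.3075262  -2.90696037]
psi now 0.831 tilt -1.0 world d [-618.  -264.1 -123.1] tool shift x,y,z mm [-278.3  123.1 -611.7] turn 0.831
ring (array([-95.6,  -1.1]), array([55.1, 54.6]), 0.1)
head (array([-94. ,  -0.7]), array([29.3, 27.1]), 89.8) 1433 top 97.69271327527505
brass px 307.10820244328096 101.81151832460733 289 326 82 123
head tool xz [-92.90708088  -0.22795019]
head tool xz [-94.77789765  -4.57384875]
```

Request:
jog_arm(increments="1 0.0025 0 0.0007 0;1 0 0.012 0 0;1 0 0.012 0 0;1 0 0 0 0")

```text
time: 9.65
tool_pos: [619.7, 262.8, 95.8]
ee_rot: [0.661, -0.257, 0.254, -0.658]
force: [0.4, -0.7, -3.8]
finger_gap: 17.4
```

Request:
jog_arm(increments="1 0 0.005 0 0;1 0 0.005 0 0;1 0 0.003 0 0;1 0 0 0 0")

```text
time: 10.05
tool_pos: [621.2, 263.4, 85.9]
ee_rot: [0.659, -0.256, 0.255, -0.659]
force: [0.2, 0.9, -2.8]
finger_gap: 17.4
```

Request:
jog_arm(increments="1 0 0.003 0 0;1 0 0.003 0 0;1 0 0 0 0")

```text
time: 10.35
tool_pos: [621.3, 263.4, 80.4]
ee_rot: [-0.659, 0.256, -0.256, 0.659]
force: [0.1, 0.5, -2.7]
finger_gap: 17.6
```

```bash
python3 -c "
from m import *
s,c=meas()
x,y=np.meshgrid(np.arange(640),np.arange(480))
C=cloud(c,(y<265)&(x>150)&(x<480),c['mount'])
r=C[(C[:,0]<-68)&(C[:,0]>-130)&(abs(C[:,2])<32)&(abs(C[:,1]+7)<5)];print(np.median(r[:,1]))
q=C[(C[:,1]<-10)&(C[:,1]>-30)&(C[:,0]<-75)&(C[:,0]>-115)&(abs(C[:,2])<22)];print('head',rect(q[:,[0,2]]),len(q))
"
```

```text
[621.32050108 263.42453737  80.41285161] [ 0.05818002  0.54173879 -2.68486858]
psi now 0.831 tilt -1.0 world d [-621.3 -263.4  -80.4] tool shift x,y,z mm [-281.3   80.4 -613.5] turn 0.831
ring (array([-95.7,  -0.9]), array([55.3, 54. ]), 0.1)
-7.903688592105098
head (array([-99.7,  -1.6]), array([28.8, 28.8]), 88.4) 921
```

Request:
jog_arm(increments="1 -0.0009 0.0005 -0.0144 0.15;1 -0.0009 0 -0.0144 0.15;1 -0.0009 0 -0.0144 0.15;1 -0.0009 0 -0.0144 0.15;1 0 0 0 0")

```text
time: 10.9
tool_pos: [572.9, 233.7, 81.0]
ee_rot: [-0.553, 0.439, -0.44, 0.555]
force: [5.7, 1.2, -2.8]
finger_gap: 17.3
```

```bash
python3 -c "
from m import *
s,c=meas();T=wT(s,c)
p=np.array([-96,0,-1.2,1]);from scipy.spatial.transform import Rotation as R
print('pivot',R.from_quat(s['ee_rot']).as_matrix()@p[:3]+s['tool_pos'],s['finger_gap'])"
```

```text
[572.94168269 233.7256713   81.03085303] [ 5.67738505  1.17544762 -2.76805539]
psi now 0.229 tilt -1.0 world d [-572.9 -233.7  -81. ] tool shift x,y,z mm [  97.6   81.  -611. ] turn 0.229
ring (array([-95.6,  -0.4]), array([54.6, 54.3]), 0.1)
pivot [549.99357192 326.95025931  81.01079456] 17.295749205866787
```

Request:
jog_arm(increments="1 -0.0009 0 -0.0144 0.15;1 -0.0009 0 -0.0144 0.15;1 -0.0009 0 -0.0144 0.15;1 -0.0009 0 -0.0144 0.15;1 -0.0009 0 -0.0144 0.15;1 -0.0009 0 -0.0144 0.15;1 -0.0009 0 -0.0144 0.15;1 0 0 0 0")

```text
time: 11.75
tool_pos: [480.7, 260.0, 80.6]
ee_rot: [0.259, -0.656, 0.659, -0.26]
force: [6.1, -6.5, -3.5]
finger_gap: 17.5
```

```bash
cat > q.py <<'E'
from m import *
from scipy.spatial.transform import Rotation as R
s,c=meas();print('pivot',R.from_quat(s['ee_rot']).as_matrix()@[-96,0,-1.2]+s['tool_pos'],s['finger_gap'],s['joint_positions'].round(2),s['time'])
for n in("scene","side"):
    c=read_camera(n);m=(rng(c,(0,150,60),(6,255,255))|rng(c,(172,150,60),(180,255,255)))
    P=cloud(c,m);P=P[(P[:,2]>35)&(P[:,2]<75)&(abs(P[:,0]-548)<30)&(P[:,1]>380)&(P[:,1]<430)];print(n,"boss top z",len(P),np.percentile(P[:,2],[50,80,90]) if len(P) else 0,P.mean(0) if len(P) else 0)
    cv2.imwrite(f"pics/{n}_l.png",c["color"])
E
python3 q.py
```

```text
[480.67944332 260.03749088  80.5704028 ] [ 6.05362983 -6.54017384 -3.53573526]
psi now -0.819 tilt -1.0 world d [-480.7 -260.   -80.6] tool shift x,y,z mm [ 528.7   80.6 -138.4] turn -0.819
ring (array([-95.2,   0.3]), array([54.2, 54.3]), 0.0)
pivot [549.97364827 326.48862147  80.55029349] 17.523963689763946 [ 0.44 -0.03  1.61 -0.    1.56  1.25] 11.75
scene boss top z 115 [54.31545397 55.54286527 56.16319296] [543.69429468 398.39064901  53.84945963]
side boss top z 187 [55.65624553 57.2600238  57.79540798] [544.10862057 401.23201844  54.49365553]
```

Request:
jog_arm(increments="1 -0.0013 0 0.0143 -0.15;1 -0.0013 0 0.0143 -0.15;1 -0.0013 0 0.0143 -0.15;1 -0.0013 0 0.0143 -0.15;1 -0.0013 0 0.0143 -0.15;1 -0.0013 0 0.0143 -0.15;1 -0.0013 0 0.0143 -0.15;1 -0.0013 0 0.0143 -0.15;1 -0.0013 0 0.0143 -0.15;1 -0.0013 0 0.0143 -0.15;1 -0.0013 0 0.0143 -0.15;1 0 0 0 0")

```text
time: 13.1
tool_pos: [621.3, 263.7, 79.7]
ee_rot: [0.661, -0.254, 0.253, -0.66]
force: [0.0, -3.5, -0.0]
finger_gap: 17.6
```

```bash
python3 q.py
```

```text
[621.32152865 263.7455439   79.74382078] [ 1.04552329e-02 -3.46084635e+00 -3.06027361e-03]
psi now 0.838 tilt -1.0 world d [-621.3 -263.7  -79.7] tool shift x,y,z mm [-285.4   79.7 -611.7] turn 0.838
ring (array([-95.7,  -1.9]), array([55.2, 54.2]), 0.0)
pivot [549.16387689 327.0757363   79.73896566] 17.642767933645157 [ 0.35  0.31  1.23 -0.    1.6  -0.49] 13.1
scene boss top z 113 [54.50791605 55.65786785 56.31786349] [543.48907595 399.14439926  54.06135424]
side boss top z 197 [55.59406482 57.42963791 57.83254992] [544.6827716  400.53301185  54.67900829]
```

Request:
jog_arm(increments="1 -0.0009 0 -0.0144 0.15;1 -0.0009 0 -0.0144 0.15;1 -0.0009 0 -0.0144 0.15;1 -0.0009 0 -0.0144 0.15;1 -0.0009 0 -0.0144 0.15;1 -0.0009 0 -0.0144 0.15;1 -0.0009 0 -0.0144 0.15;1 -0.0009 0 -0.0144 0.15;1 -0.0009 0 -0.0144 0.15;1 0 0 0 0")

```text
time: 14.25
tool_pos: [502.5, 243.0, 80.7]
ee_rot: [0.352, -0.612, 0.614, -0.354]
force: [8.0, -5.3, -2.5]
finger_gap: 18.1
```

```bash
python3 q.py; python3 -c "
import cv2
a=cv2.imread('pics/scene_l.png')[180:310,220:350];b=cv2.imread('pics/side_l.png')[200:330,190:320]
cv2.imwrite('pics/z1.png',cv2.resize(cv2.hconcat([a,b]),None,fx=3,fy=3,interpolation=cv2.INTER_CUBIC))"
```

```text
[502.50066955 242.95596458  80.65537299] [ 8.00414359 -5.28311519 -2.45824635]
psi now -0.526 tilt -1.0 world d [-502.5 -243.   -80.7] tool shift x,y,z mm [ 462.4   80.7 -312.6] turn -0.526
ring (array([-95.4,   0.4]), array([54.3, 54. ]), 0.0)
pivot [549.65355963 326.5862251   80.8118422 ] 18.064496461827364 [ 0.39 -0.01  1.58 -0.    1.56  0.92] 14.25
scene boss top z 111 [51.17410552 52.28656327 52.76449886] [543.0229797  398.64405643  50.60603441]
side boss top z 197 [51.91379781 53.99046925 54.49130393] [544.16724521 401.49551386  50.84511137]
```

View pics/z1.png

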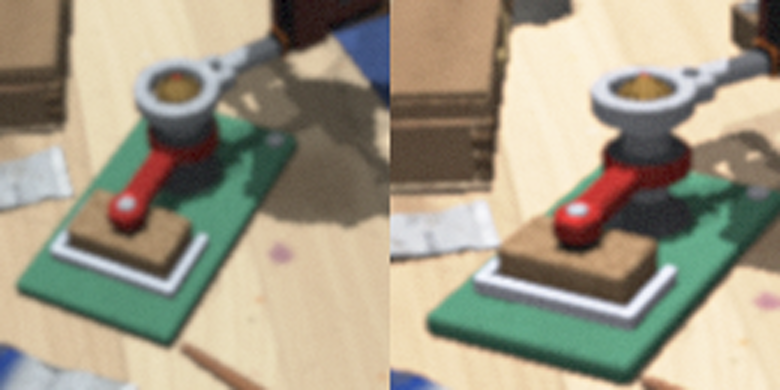

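Side by side: both views show the arm over the block, inside the fence, with the boss dropped 3.4 mm since stroke 1 (spindle ≈2.5). I'll drive about 0.5 rad more.

Request:
jog_arm(increments="1 -0.0009 0 -0.0144 0.15;1 -0.0009 0 -0.0144 0.15;1 -0.0009 0 -0.0144 0.15;1 -0.0002 0 -0.0048 0.05;1 0 0 0 0;1 0 0 0 0")

```text
time: 15.0
tool_pos: [468.4, 274.6, 80.3]
ee_rot: [0.191, -0.68, 0.682, -0.192]
force: [5.9, -5.7, -2.6]
finger_gap: 17.7
```

```bash
python3 q.py
```

```text
[468.41841169 274.6454591   80.265912  ] [ 5.93431448 -5.7368861  -2.62718384]
psi now -1.022 tilt -1.0 world d [-468.4 -274.6  -80.3] tool shift x,y,z mm [542.9  80.3 -10. ] turn -1.022
ring (array([-95.4,   0.3]), array([54.7, 54.7]), 0.0)
pivot [549.70053596 325.739895    80.3879522 ] 17.655957905343378 [ 0.47 -0.04  1.62 -0.    1.56  1.49] 15.0
scene boss top z 118 [49.24493371 50.96382854 51.64675251] [543.14974074 398.20703705  48.97499454]
side boss top z 197 [50.41040305 52.59577604 52.9706307 ] [544.24207794 401.70910619  49.30134079]
```

Run:
```python
from h import *;from workcell import *;import pickle
d0=pickle.load(open("d0.pkl","rb"))
def top(P,lo,hi):
    P=P[(P[:,2]>lo)&(P[:,2]<hi)];h,e=np.histogram(P[:,2],np.arange(lo,hi,.5));h=np.convolve(h,[1,1,1],'same');k=e[np.argmax(h)]+.25
    return round(np.median(P[abs(P[:,2]-k)<1][:,2]),1),len(P)
for n in d0:
    for t,c in(("before",d0[n]),("now",read_camera(n))):
        m=(rng(c,(0,150,60),(6,255,255))|rng(c,(172,150,60),(180,255,255)))
        P=cloud(c,m);P=P[(np.hypot(P[:,0]-549,P[:,1]-327)<84)&(np.hypot(P[:,0]-549,P[:,1]-327)>32)]
        A=cloud(c,np.ones((480,640),bool))
        q=A[(abs(A[:,0]-548)<18)&(abs(A[:,1]-402)<32)];q=q[(np.abs(q[:,0]-548)>13)]
        fl=A[(np.abs(A[:,0]-548)<48)&(abs(A[:,1]-453)<6)]
        print(n,t,"arm top",top(P,44,68),"cork",top(A[(A[:,0]>532)&(A[:,0]<564)&(A[:,1]>412)&(A[:,1]<432)],25,42),"plate",top(fl,5,20))
```

```text
scene before arm top (np.float64(60.2), 168) cork (np.float64(34.0), 101) plate (np.float64(9.9), 251)
scene now arm top (np.float64(50.3), 166) cork (np.float64(33.3), 99) plate (np.float64(10.3), 251)
side before arm top (np.float64(62.6), 237) cork (np.float64(36.9), 211) plate (np.float64(12.8), 518)
side now arm top (np.float64(52.3), 223) cork (np.float64(37.1), 213) plate (np.float64(12.7), 516)
```

Relative to the plate, the arm top has gone from 62 to ≈52 mm. That puts the spindle at about 3.1, so the pad is in by roughly 3 mm. Next: ease back and lift off.

Request:
jog_arm(increments="1 -0.0013 0 0.0143 -0.15;1 -0.0009 0 0.0096 -0.1;1 0 -0.005 0 0;1 0 -0.01 0 0;1 0 -0.01 0 0;1 0 -0.02 0 0;1 0 -0.02 0 0;1 0 0 0 0")

```text
time: 16.05
tool_pos: [483.9, 259.7, 149.6]
ee_rot: [-0.273, 0.651, -0.651, 0.278]
force: [0.9, 0.3, -3.3]
finger_gap: 17.6
```

Request:
jog_arm(increments="1 0 0 0 -0.15;1 0 0 0 -0.15;1 0 0 0 -0.15;1 0 0 0 -0.15;1 0 0 0 -0.15;1 0 0 0 -0.15;1 0 0 0 -0.15;1 0 0 0 -0.15;1 0 0 0 -0.15;1 0 0 0 -0.15;1 0 0 0 -0.08;1 0 0 0 0")

```text
time: 17.25
tool_pos: [482.4, 258.6, 144.4]
ee_rot: [0.657, -0.262, 0.262, -0.657]
force: [0.1, 0.3, -3.4]
finger_gap: 17.3
```

```bash
python3 -c "
from m import *
s,c=meas();plan(s,418,176,10,.828)"
```

```text
[482.44297124 258.57379844 144.40792525] [ 0.13124924  0.25885151 -3.37555866]
psi now 0.812 tilt -1.0 world d [-482.4 -258.6 -144.4] tool shift x,y,z mm [-171.9  144.4 -519.7] turn 0.812
ring (array([-95.5,  -1.1]), array([54.4, 55. ]), 90.0)
psi now 0.812 tilt -1.0 world d [ -64.4  -82.6 -134.4] tool shift x,y,z mm [  10.1  134.4 -104.3] turn -0.016
```

Request:
jog_arm(increments="1 0.003 0 -0.035 -0.016;1 0.0035 0 -0.035 0;1 0.0035 0 -0.034 0;1 0 0.03 0 0;1 0 0.04 0 0;1 0 0.03 0 0;1 0 0.02 0 0;1 0 0.005 0 0;1 0 0 0 0;1 0 0 0 0")

```text
time: 18.3
tool_pos: [420.2, 175.6, 21.5]
ee_rot: [-0.658, 0.257, -0.258, 0.659]
force: [-0.3, -0.3, -2.4]
finger_gap: 17.5
```

Request:
jog_arm(increments="1 0 0.005 0 0;1 0 0.003 0 0;1 0 0.002 0 0;1 0 0.001 0 0;1 0 0 0 0")

```text
time: 18.8
tool_pos: [419.5, 175.3, 9.5]
ee_rot: [-0.659, 0.257, -0.257, 0.659]
force: [-1.0, -0.1, -0.2]
finger_gap: 17.6
```

Request:
jog_arm(increments="0.7 0 0 0 0;0.5 0 0 0 0;0.5 0 0 0 0;0.5 0 -0.01 0 0;0.5 0 -0.03 0 0;0.5 0 -0.04 0 0;0.5 0 -0.04 0 0;0.5 0 -0.04 0 0;0.5 0 -0.03 0 0;0.5 0 0 0 0;0.5 0 0 0 0")

```text
time: 19.9
tool_pos: [419.7, 175.3, 200.0]
ee_rot: [-0.658, 0.256, -0.257, 0.659]
force: [0.7, 0.6, -0.2]
finger_gap: 43.5
```

Run:
```python
from workcell import *
from h import *
s=sense();print(s["tool_pos"],s["force"],s["finger_gap"])
c=read_camera("wrist");T=wT(s,c);a=read_camera("scene")
x,y=np.meshgrid(np.arange(640),np.arange(480))
P=cloud(c,y<300,T);C=P[(P[:,2]>14)&(P[:,2]<20)&(np.hypot(P[:,0]-348,P[:,1]-240)<45)];print("ring",rect(C),np.median(C[:,2]))
v,u=np.nonzero(rng(c,(5,150,120),(20,255,255))&(y<330)&(abs(x-310)<80));print("band",onz(c,np.c_[u,v],20,T).mean(0)[:2])
I=cv2.hconcat([cv2.resize(c["color"],(400,300)),cv2.resize(a["color"][130:370,150:470],(400,300))]);cv2.imwrite("pics/end.png",I)
for n in("scene","side"):
    c=read_camera(n);m=(rng(c,(0,150,60),(6,255,255))|rng(c,(172,150,60),(180,255,255)))
    P=cloud(c,m);P=P[(P[:,1]>375)&(P[:,1]<425)&(abs(P[:,0]-548)<40)];print(n,P.mean(0),np.percentile(P[:,2],[50,80,90]))
```

```text
[419.68997841 175.28406674 199.98303858] [ 0.6879444   0.59953884 -0.23319861] 43.53125633294135
ring (array([351. , 232.5]), array([54. , 68.5]), 21.8) 17.516841302648032
band [268.04914328 264.43839309]
scene [543.34412039 395.94842356  49.16232274] [49.75740788 51.04012978 51.48262875]
side [544.17665887 398.74010673  49.7336068 ] [50.84062672 52.61374061 52.99757157]
```

View pics/end.png

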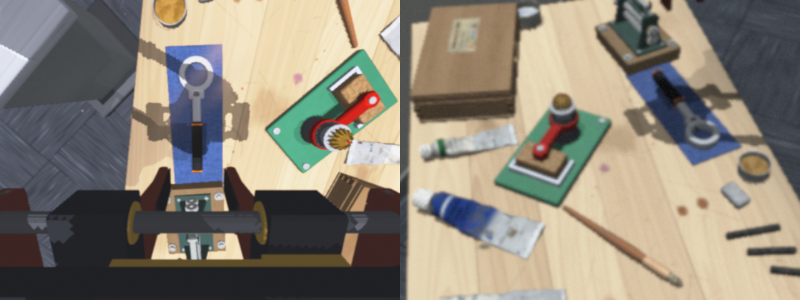

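The wrench lies flat on the mat: ring at (196,72) and handle straight down the mat in the left picture. In the right picture the clamp arm is over the block at (545,150), and the bystanders are where they were. The robot is clear, so I hand in.

```bash
python3 -c "
from workcell import *
print(close_job())"
```

```text
the job is handed in; nothing more can be done
None
```

The job is handed in. The block is clamped and the wrench is back on the mat, at about 20 s of the 72 s allowed; the interface gives no verdict.

- **Clamp arm:** I pushed the red arm round with the shut fingers until about 14 N built up at its stop. The screw had not been turned at that point.
- **Tightening:** I set the wrench over the head and made two clockwise strokes (about 1.65 and 1.85 rad). Between them was one slipping return stroke, and the arm's height stayed the same on that return.
- **Pad:** The arm top dropped about 10 mm in both cameras, from about 62 to 52 mm above the table. That puts the screw near 3.1 rad and the pad about 3 mm in. Both are inferred from depth readings, because the screw angle, pad travel and pad force cannot be read directly.
- **Wrench:** Its ring top measured 17.5 mm, which matches lying flat on the mat, and the last picture shows it along the mat's middle. It was set down within about 2 mm of where it was picked up.
- **Surroundings:** The last picture showed the block in its fence, the arm over it, and the bystanders where they started, judged by eye. The gripper was clear at 200 mm height.

Two automatic measurements in the final check were unusable. The orange-band position was wrong because the colour mask also caught the tin, and the ring outline included part of the handle. For the wrench I went by the picture and the tool pose at release instead.

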